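Load the dead-weight rig and release its beam

TASK

Check the load cell on the dead-weight rig: with the beam still locked, hang the yellow weight by its bail on the hook at the end of the blue beam and let go of it, so that it hangs free. Then pull the red index plunger straight back to its stop so that the beam comes down on the load cell, and finish holding the plunger there: do not let go of it, since its spring would drive the pin back against the beam. Leave the grey weight, the multimeter, the solder reel and the screwdriver where they are.

Things in the scene. Friction and masses are not known exactly. Their poses are not given: they have to be found in the camera images.
- yellow_center (a point): centre of the yellow check weight to be hung: cast block 92 x 36 x 22 mm under a steel bail, about 0.42 kg. This point is on the middle line, 45 mm above the underside, in the bail's window (75 mm wide, 55 mm high). x runs along block and bail bar, z up; it starts upright on the bench
- yellow_bail (a point): peak of the bail: centre of its 9 mm round bar at mid-length, 88 mm above the underside (axes as the weight's). The hook belongs here. From x = 12 to 42 mm either side the bar is straight and level, its centre line 6 mm below this point, free for the fingers; the bail's uprights stand at x = +-42 mm
- hook (a point): steel hook, 8 mm round, at the free end of the rig's blue beam. Origin: centre line of its level seat, 160 mm above the bench while locked. z up, x away from the plunger side; it points along its own -y: upturned tip at y = -21 mm, top 21 mm above origin; collar face at y = +31 mm, then the beam (13 mm wide, 24 high). Hung, the bail bar lies along the hook's x with its peak 8.5 mm above the origin
- knob (a point): red knob of the index plunger, at the beam's tail end on the robot's side of the rig, 160 mm up. Its axis is its own x, level. Origin: centre of the round grip, 24 mm diameter, 26 mm long (x = +-13 mm); a 30 mm flange follows at x = -13 to -20 mm. Pull it towards -x. Behind it a sleeve (18 mm dia.), then nut and bracket from x = +30 mm, 18 mm above the axis; beside and above is free
- plunger (a joint): how far the plunger is pulled back, m: 0 = pin home in the beam's hole, 0.016 = stop. The 10 mm pin leaves the hole at about 0.0105. The spring pulls back with about 6 N at 0, 12 N at the stop
- beam (a joint): the beam's angle, rad: 0 = level; up to about 0.02 of play while the pin locks it; 0.09 = down on the load cell (the hook is then about 13 mm lower). Without a weight it stays level; with the weight on and the pin out, an oil damper lets it sink in about half a second
- grey: bystander: grey check weight, like the yellow one but larger (block 104 x 44 x 28 mm, bail 101 mm high, 0.85 kg), standing on the bench; origin at the centre of its underside, x along block and bail
- meter: bystander: orange hand multimeter lying on the bench, 150 (x) x 75 x 44 mm; origin at the centre of its underside
- reel: bystander: steel-coloured solder reel standing on its flange, 58 mm diameter, 40 mm high; origin at the centre of its underside
- driver: bystander: screwdriver with blue handle lying on the bench, 180 mm long along its x; origin under its middle
Things that resemble listed ones, but are neither listed nor needed, are in the scene too. What is meant by the part that bears yellow_center is not green, and is the larger of those in its own colour.

How it is judged:
By the outcome, as a careful person would: the job done as asked, in the order asked, and still so for the second after the job is handed in, while the arm keeps its last pose, push and grip.
It also fails if it takes over 50 s, if anything falls off the work surface, if the arm or the gripper's body presses on something with over 40 N, if the wrist force passes 120 N, or if a joint passes its speed limit or range.

ROBOT

A 6-joint arm with a two-finger parallel gripper is mounted at the origin on the work surface. World frame = base frame: x ahead of the robot, y to its left, z up, the work surface at z = 0. Lengths are in m, angles in rad, forces in N, time in s.
With the tool pointing down it reaches from about 0.225 to 0.725 m from the base axis. Payload 3.1 kg.
Tool frame: the origin (TCP) lies on the centre line of the jaws, within the pads' length; the fingertips stand 22 mm ahead of it and the grasp point (between the pads) lies 3 mm ahead of it; z points along the fingers, y is the direction in which the jaws open and shut (so a half turn about z gives the same grasp; the last joint's range is limited). The gripper opens to 85 mm and grips with 20 to 120 N. Pads are 22 mm wide; open, the fingers measure 114 mm over their backs; the gripper's body (76 mm by 85 mm) begins 54 mm behind the grasp point. The pads swing forward as they close: fully open they stand 13 mm farther back than shut.
Start: joints at [1.122, 0.048, 0.099, 1.622, 0, 1.443], TCP at [0.166, 0.498, 0.253] pointing down, gripper open.
Joint ranges: [-2.91, 2.91], [-0.99, 1.94], [-1.21, 1.42], [-2.12, 2.29], [-1.49, 1.47], [-3.14, 3.14]. Speed limits (rad/s): [2.79, 2.79, 3.14, 3.14, 3.14, 3.14].

INTERFACE

Orientations are given as a unit quaternion [w, x, y, z].
In Python, from workcell import telemetry, optics, workorder gives the robot as it stands.
- The arm moves only by the shell command python3 -m handwheel 'ROWS' [FORCE]. ROWS is JSON, a list that holds one entry, the list of rows, each a list of 7 numbers: the closure, from -1 (fully open) to 1 (shut), then the shift along the tool's x, y, z normalised to -1 to 1, where 1 is 0.5 m, then the turn, a rotation vector about the tool's x, y, z normalised to -1 to 1, where 1 is 45 degrees. A call has 1 to 12 rows; each row is the pose to reach, as a shift and turn from the pose measured when the call began, along the tool's axes at that moment; what a row does not reach only later rows make up. A row lasts 1/10 s, in which the tool goes at most 50 mm and 8.59 degrees, less where a joint would pass 70% of its speed; a pose out of reach is approached as far as the arm can. A call with a number of a shift or a turn outside -1 to 1 is refused whole. A call with a gripper value outside its range is refused whole. The fingers move at their own pace and stop on an object; FORCE is the grip in N (left out, the last holds). Time passes only in rows, so rows that repeat a pose let the fingers close. It gives the time, the measured TCP pose, the force and the opening at its end, in the units of the state.
- telemetry.get_obs(): the state, without advancing time (a new reading comes with each control period).
- optics.snapshot(name): name is "side" or "top" or "wrist"; returns a dict with "pixels" (420x560x3 uint8, red, green, blue), "range_z" (420x560 float32, m along the optical axis (not along the pixel's ray), 0 where there is no reading), "fx", "fy", "cx", "cy" (pixels), "rvec" (rotation vector, rad) and "tvec" (3), from world to camera coordinates, as OpenCV has them; the wrist camera has in their place "tool_from_camera" (4x4, takes a point from camera to tool coordinates, whose origin is the TCP and whose axes are the flange's). Camera axes: x right, y down, z forward; pixel columns grow to the right and rows downward; lengths in m; the calibration is good to about 2 mm. A picture is of the moment at which its call begins: read the wrist's pose just before it.
- workorder.finish_job(): hands the job in, once; it reports no verdict.
The state is a dict: "clock": time; "qpos": joint angles; "qvel": joint speeds; "tau": joint torques, N m; "tcp_pos": TCP position; "eef_rot": TCP orientation; "contact_force": force on the tool from outside, world axes, zero at the start; "moment": the same for the moment, N m; "width": opening from 0.0 (shut) to 1.0 (fully open).
Only numpy, scipy, OpenCV 4.12 (cv2) and the standard library are available. Lean on these libraries where they do the work, as an engineer would, in place of code of your own. Each camera call takes 0.05 s, during which the arm holds its last target. There are 200 camera calls.

## Working session

There is one attempt and no reset: what is moved stays moved. The work goes in short steps, Python scripts to look and compute and a shell command to move; the robot and the scene stay as the last step left them, time stands still between calls to the robot, and variables do not carry over. Pictures are saved under pics/ and viewed, about 8 in all and at most 12, crops included, and the job is handed in when it is done.

```bash
mkdir -p pics
cat > h.py <<'E'
import numpy as np, cv2
from workcell import telemetry, optics
from scipy.spatial.transform import Rotation as R
def tool():
    o=telemetry.get_obs(); q=o["eef_rot"]; T=np.eye(4)
    T[:3,:3]=R.from_quat([q[1],q[2],q[3],q[0]]).as_matrix(); T[:3,3]=o["tcp_pos"]; return T
def snap(n):
    T=tool(); s=optics.snapshot(n)
    if n=="wrist": W=T@np.array(s["tool_from_camera"])
    else:
        M=np.eye(4); M[:3,:3]=cv2.Rodrigues(np.array(s["rvec"],float))[0]; M[:3,3]=np.ravel(s["tvec"]); W=np.linalg.inv(M)
    s["W"]=W; z=s["range_z"]; v,u=np.mgrid[:z.shape[0],:z.shape[1]]
    P=np.stack([(u-s["cx"])/s["fx"]*z,(v-s["cy"])/s["fy"]*z,z],-1)
    s["P"]=P@W[:3,:3].T+W[:3,3]; s["P"][z==0]=np.nan
    s["hsv"]=cv2.cvtColor(s["pixels"],cv2.COLOR_RGB2HSV); return s
def save(s,f,box=None,k=1):
    im=s["pixels"][...,::-1]
    if box: im=im[box[1]:box[3],box[0]:box[2]]
    cv2.imwrite("pics/"+f,cv2.resize(im,None,fx=k,fy=k,interpolation=cv2.INTER_CUBIC))
def comps(s,lo,hi,amin=30):
    m=cv2.inRange(s["hsv"],lo,hi); n,l,st,c=cv2.connectedComponentsWithStats(m)
    for i in range(1,n):
        if st[i,4]>=amin:
            p=s["P"][l==i]; p=p[~np.isnan(p[:,0])]
            print(st[i],c[i].round(1),'med',np.median(p,0).round(3) if len(p) else '', 'lo',np.percentile(p,2,0).round(3) if len(p) else '','hi',np.percentile(p,98,0).round(3) if len(p) else '')
def delta(pos,Rm=None):
    T=tool(); print('shift',(T[:3,:3].T@(np.array(pos)-T[:3,3])/0.5).round(4))
    if Rm is not None: print('turn',(R.from_matrix(T[:3,:3].T@Rm).as_rotvec()/(np.pi/4)).round(4))
E
python3 - <<'E'
from h import *
o=telemetry.get_obs(); print({k:np.round(v,3) for k,v in o.items()}); print(tool().round(3))
for n in("top","side"):
    s=snap(n); save(s,n+"0.png"); print(n,s["W"].round(3).tolist(),s["fx"])
    for c,lo,hi in(("yel",(22,100,80),(34,255,255)),("red",(0,130,60),(6,255,255)),("blue",(100,100,50),(125,255,255))):
        print(c); comps(s,lo,hi)
E
```

```text
{'clock': np.float64(0.0), 'qpos': array([ 1.122,  0.049,  0.098,  1.622, -0.   ,  1.443]), 'qvel': array([ 0.   ,  0.   , -0.001, -0.001,  0.001, -0.001]), 'tau': array([-0.0000e+00, -3.3878e+01,  3.2002e+01,  2.0000e-02, -0.0000e+00,
       -0.0000e+00]), 'tcp_pos': array([0.165, 0.498, 0.252]), 'eef_rot': array([-0.   ,  0.16 ,  0.987, -0.001]), 'contact_force': array([0.044, 1.319, 0.187]), 'moment': array([ 0.024, -0.046, -0.019]), 'width': np.float64(1.003)}
[[-0.949  0.315 -0.001  0.165]
 [ 0.315  0.949 -0.002  0.498]
 [ 0.    -0.002 -1.     0.252]
 [ 0.     0.     0.     1.   ]]
top [[0.023, -0.991, 0.134, 0.401], [-1.0, -0.023, 0.004, 0.066], [-0.001, -0.134, -0.991, 1.388], [0.0, 0.0, 0.0, 1.0]] 445.3389558005379
yel
[211  99  21   3  34] [220.8 100.2] med [ 0.935  0.292 -0.003] lo [ 0.931  0.259 -0.009] hi [0.94  0.323 0.003]
[518 104  23   5  58] [528.9 106.9] med [ 0.934 -0.711 -0.001] lo [ 0.929 -0.744 -0.008] hi [ 0.942 -0.679  0.003]
[323 107  80   7 235] [359.5 110.4] med [ 0.91  -0.153 -0.002] lo [ 0.903 -0.291 -0.008] hi [ 0.919 -0.053  0.004]
[  78  112   78   30 
[... 6334 characters left out ...]
 0.009 -0.002] hi [0.173 0.064 0.003]
[281 392  14  10  32] [287.5 396.5] med [ 0.256 -0.244  0.001] lo [ 0.252 -0.26  -0.001] hi [ 0.26  -0.23   0.005]
red
[196 183  14  14 102] [202.4 189.6] med [0.471 0.262 0.168] lo [0.458 0.254 0.153] hi [0.496 0.276 0.176]
blue
[101 155   8  24  87] [104.  167.6] med [ 0.759  1.422 -0.393] lo [ 0.739  1.411 -0.442] hi [ 0.776  1.433 -0.329]
[212 174  15   8  40] [220.  177.5] med [0.537 0.266 0.173] lo [0.53  0.246 0.001] hi [0.713 0.475 0.176]
[186 183  16  21 112] [191.9 194.7] med [0.558 0.436 0.024] lo [0.535 0.421 0.   ] hi [0.615 0.485 0.029]
[232 182  47  23 179] [257.8 193.9] med [0.553 0.135 0.172] lo [0.539 0.076 0.002] hi [0.737 0.302 0.176]
```

```bash
python3 -c "
import cv2,numpy as np
a=cv2.imread('pics/top0.png');b=cv2.imread('pics/side0.png')
print(a.shape)"
```

```text
(420, 560, 3)
```

View pics/top0.png

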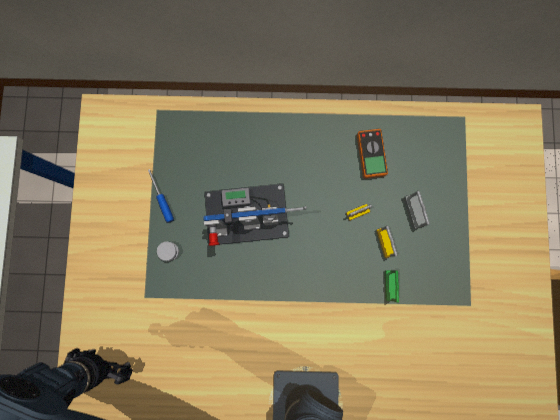

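View pics/side0.png

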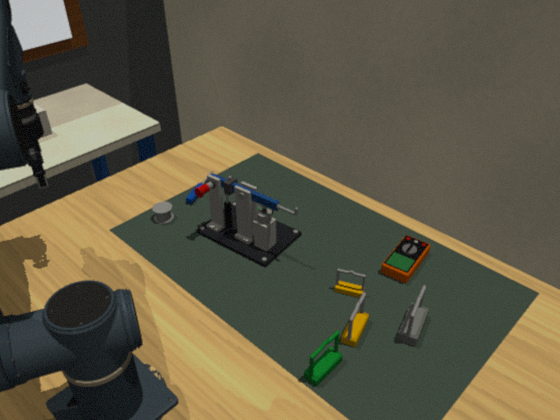

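Top view: yellow candidates are the small one at (358,212) and the bigger one at (386,242); green (391,286) and grey (417,210) are excluded. The one at (386,242) fits as the larger yellow. I'll confirm it in a crop and measure it together with the rig.

Run:
```python
from h import *
s=snap("top"); t=snap("side")
a=s["pixels"][180:310,320:440][...,::-1]; b=t["pixels"][255:365,310:440][...,::-1]
c=s["pixels"][170:260,190:320][...,::-1]; d=t["pixels"][160:270,180:310][...,::-1]
f=lambda i:cv2.resize(i,(390,290),interpolation=cv2.INTER_CUBIC)
cv2.imwrite("pics/crop1.png",np.vstack([np.hstack([f(a),f(b)]),np.hstack([f(c),f(d)])]))
def pca(p,n):
    p=p[:,:2]; r=cv2.minAreaRect(p.astype(np.float32)*1000); print(n,len(p),'mean',p.mean(0).round(4),'rect',np.round(r[0],1),np.round(r[1],1),round(r[2],1))
for n,v in(("top",s),("side",t)):
    P=v["P"]; H=v["hsv"]; y=cv2.inRange(H,(20,110,70),(35,255,255))>0
    for nm,x0,y0 in(("small",.58,-.15),("large",.484,-.24)):
        near=(np.hypot(P[...,0]-x0,P[...,1]-y0)<.08)
        pca(P[near&y&(P[...,2]>.008)&(P[...,2]<.05)],n+nm+"block"); 
        q=P[near&(P[...,2]>.06)]; pca(q,n+nm+"bail") if len(q)>5 else 0
        if len(q): print('zmax',np.percentile(q[:,2],[50,95]))
    bl=cv2.inRange(H,(100,100,50),(125,255,255))>0
    q=P[bl&(P[...,2]>.13)&(P[...,2]<.2)]; pca(q,"beam"); 
    l=cv2.fitLine(q[:,:2].astype(np.float32),cv2.DIST_HUBER,0,.01,.01).ravel(); print('line',l)
    hk=P[(P[...,2]>.13)&(P[...,2]<.2)&(P[...,1]<.075)&(P[...,1]>-.1)&(P[...,0]>.4)&(P[...,0]<.7)]
    print('hook y range',len(hk),hk.min(0),hk.max(0)); print(hk[np.argsort(hk[:,1])][:8].round(3).tolist())
    pca(P[(cv2.inRange(H,(0,130,60),(6,255,255))>0)&(P[...,2]>.14)],'red')
```

```text
topsmallblock 130 mean [ 0.5764 -0.1536] rect [ 577.6 -153.5] [26.5 69.4] 24.3
topsmallbail 54 mean [ 0.5782 -0.1533] rect [ 578.2 -153.1] [ 6.9 69.3] 23.7
zmax [0.06520178 0.07016046]
toplargeblock 275 mean [ 0.4844 -0.2351] rect [ 484.8 -236.9] [89.8 30.2] 16.8
toplargebail 106 mean [ 0.4866 -0.2395] rect [ 486.6 -240.1] [91.   9.9] 17.5
zmax [0.08386343 0.08966405]
beam 386 mean [0.5442 0.1806] rect [543.9 184.9] [ 14.6 222.9] 7.0
line [ 0.12279927 -0.9924315   0.54420507  0.18057494]
hook y range 73 [0.55246993 0.01448433 0.15457572] [0.56852931 0.074873   0.17944692]
[[0.569, 0.014, 0.176], [0.565, 0.015, 0.179], [0.563, 0.017, 0.174], [0.565, 0.017, 0.179], [0.568, 0.017, 0.179], [0.562, 0.019, 0.158], [0.564, 0.02, 0.17], [0.566, 0.02, 0.174]]
red 110 mean [0.4729 0.2675] rect [474.2 267.8] [32.7 25.3] 7.6
sidesmallblock 276 mean [ 0.576  -0.1548] rect [ 579.5 -154.1] [33.3 70.5] 23.1
sidesmallbail 92 mean [ 0.5789 -0.1547] rect [ 579.3 -154.2] [10.3 69.6] 24.1
zmax [0.06627218 0.07118479]
sidelargeblock 457 mean [ 0.4814 -0.247 ] rect [ 487.6 -241.3] [97.8 35.4] 17.2
sidelargebail 171 mean [ 0.4802 -0.2438] rect [ 487.1 -240.9] [94.5  9.5] 17.1
zmax [0.08551089 0.09103703]
beam 204 mean [0.5499 0.1607] rect [548.5 182.7] [ 22.1 222.4] 5.8
line [ 0.10766762 -0.99418694  0.55031693  0.15549867]
hook y range 100 [0.55237946 0.01247765 0.15025732] [0.57062284 0.07439004 0.18287516]
[[0.566, 0.012, 0.175], [0.563, 0.014, 0.176], [0.567, 0.014, 0.17], [0.568, 0.014, 0.164], [0.564, 0.014, 0.166], [0.568, 0.015, 0.182], [0.565, 0.015, 0.171], [0.565, 0.015, 0.18]]
red 92 mean [0.4773 0.2759] rect [646.9 878.3] [1313.6   36.3] 74.3
```

View pics/crop1.png

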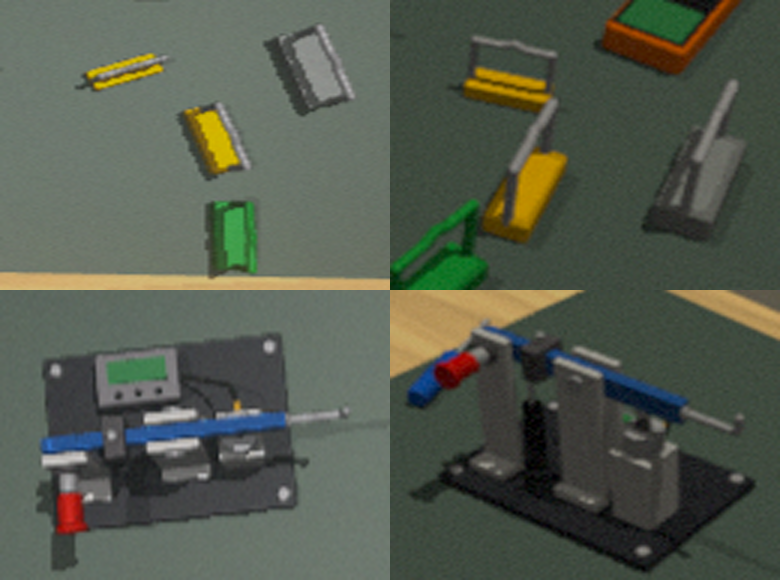

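The crop confirms it: the weight at top (386,242) is about 92 x 36 mm with its bail top at about 0.09 m, and the other yellow is only about 70 mm long. Yellow is at (0.487,-0.2405), yaw 17.2°; the rig yaw is about 6.6°.

```bash
cat >> h.py <<'E'
def down(deg):  # tool x at world angle deg, tool z down
    c,s=np.cos(np.radians(deg)),np.sin(np.radians(deg)); return np.array([[c,s,0],[s,-c,0],[0,0,-1.]])
E
python3 -c "
from h import *
delta([.459,-.249,.19],down(197.2))"
```

```text
shift [-1.0283 -1.2322  0.1267]
turn [-0.0017 -0.0008 -0.7907]
```

```bash
python3 -m handwheel '[[[-1,-0.09,-0.11,0,0,0,-0.15],[-1,-0.18,-0.21,0,0,0,-0.3],[-1,-0.27,-0.32,0,0,0,-0.45],[-1,-0.35,-0.42,0,0,0,-0.6],[-1,-0.43,-0.52,0,0,0,-0.7],[-1,-0.51,-0.61,0,0,0,-0.79],[-1,-0.59,-0.71,0,0,0,-0.79],[-1,-0.67,-0.8,0.02,0,0,-0.79],[-1,-0.75,-0.9,0.02,0,0,-0.79],[-1,-0.83,-1,0.04,0,0,-0.79]]]' 100; python3 -c "
from h import *
delta([.459,-.249,.2],down(197.2))"
```

```text
clock: 1.2
tcp_pos: [0.3473, 0.0329, 0.2448]
eef_rot: [0.0, -0.149, 0.989, -0.001]
contact_force: [1.2, 0.2, -0.5]
width: 1.0
shift [-0.047  -0.6046  0.0905]
turn [-0.0019  0.001  -0.0009]
```

```bash
python3 -m handwheel '[[[-1,-0.01,-0.1,0.01,0,0,0],[-1,-0.015,-0.2,0.03,0,0,0],[-1,-0.02,-0.3,0.05,0,0,0],[-1,-0.03,-0.4,0.06,0,0,0],[-1,-0.04,-0.5,0.08,0,0,0],[-1,-0.047,-0.605,0.09,0,0,0],[-1,-0.047,-0.605,0.09,0,0,0],[-1,-0.047,-0.605,0.09,0,0,0],[-1,-0.047,-0.605,0.09,0,0,0]]]'
python3 - <<'E'
from h import *
delta([.459,-.249,.085],down(197.2))
s=snap("wrist"); save(s,"w1.png")
P=s["P"]; 
q=P[(np.hypot(P[...,0]-.487,P[...,1]+.24)<.07)&(P[...,2]>.07)&(P[...,2]<.1)]
if len(q)>5: print(len(q),cv2.minAreaRect(q[:,:2].astype(np.float32)*1000),np.percentile(q[:,2],[5,50,95,99]))
comps(s,(20,110,70),(35,255,255),300)
E
```

```text
clock: 2.1
tcp_pos: [0.4587, -0.2483, 0.2003]
eef_rot: [0.0, -0.149, 0.989, -0.0]
contact_force: [0.4, 1.0, 0.3]
width: 1.001
shift [-1.000e-04 -1.500e-03  2.305e-01]
turn [-0.0002  0.0005 -0.0005]
1433 ((487.09149169921875, -240.72994995117188), (92.11813354492188, 8.990203857421875), 16.908716201782227) [0.0821891  0.08551164 0.09055356 0.09192153]
[ 257  172   41   99 2780] [276.8 219.6] med [ 0.481 -0.242  0.021] lo [ 0.442 -0.266  0.   ] hi [ 0.53  -0.215  0.083]
[ 296  307   71   37 2040] [331.1 324.8] med [ 0.576 -0.155  0.016] lo [ 0.555 -0.188  0.001] hi [ 0.599 -0.125  0.018]
```

View pics/w1.png

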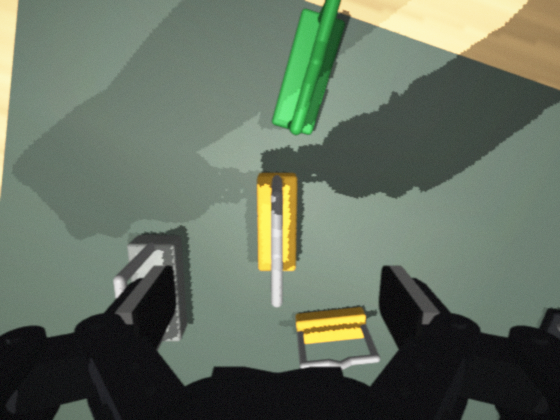

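The wrist view shows the yellow bail at (277,175–305), centred between the fingers; it measures (0.4871,-0.2407), yaw 16.9°, which agrees. Descend and grip.

```bash
python3 -m handwheel '[[[-0.2,0,-0.002,0.07,0,0,0],[-0.2,0,-0.002,0.14,0,0,0],[-0.2,0,-0.002,0.2,0,0,0],[-0.2,0,-0.002,0.23,0,0,0],[-0.2,0,-0.002,0.23,0,0,0],[1,0,-0.002,0.23,0,0,0],[1,0,-0.002,0.23,0,0,0],[1,0,-0.002,0.23,0,0,0],[1,0,-0.002,0.23,0,0,0],[1,0,-0.002,0.23,0,0,0],[1,0,-0.002,0.23,0,0,0],[1,0,-0.002,0.23,0,0,0]]]' 100
```

```text
clock: 3.35
tcp_pos: [0.4603, -0.2494, 0.088]
eef_rot: [0.002, -0.15, 0.989, -0.001]
contact_force: [-0.3, 2.3, 6.3]
width: 0.062
```

```bash
python3 -m handwheel '[[[1,0,0,-0.03,0,0,0],[1,0,0,-0.06,0,0,0],[1,0,0,-0.1,0,0,0],[1,0,0,-0.1,0,0,0],[1,0,0,-0.1,0,0,0]]]'
python3 - <<'E'
from h import *
s=snap("wrist"); save(s,"w2.png"); print(telemetry.get_obs()["contact_force"])
t=snap("side"); save(t,"s2.png",(280,200,480,360),3.5)
E
```

```text
clock: 3.85
tcp_pos: [0.4604, -0.2497, 0.1382]
eef_rot: [0.002, -0.15, 0.989, -0.002]
contact_force: [0.8, -0.3, -4.0]
width: 0.066
[-0.29833269  0.13606437 -4.53156498]
```

View pics/w2.png

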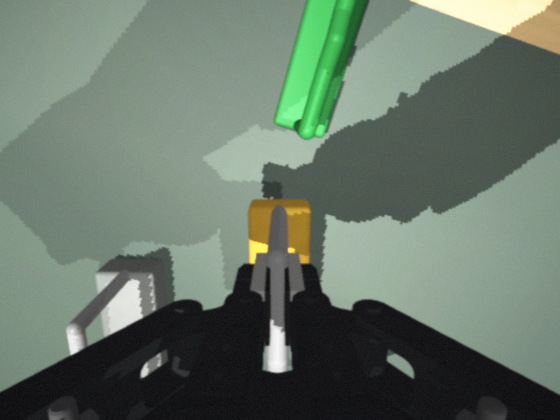

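The weight is held (about -4.2 N) with the bail bar between the pads at (278,260). Measure how the bail sits, using the side and top depth, and refine the hook.

Run:
```python
from h import *
T=tool(); 
for n in("side","wrist","top"):
    s=snap(n); P=s["P"]; Q=(P-T[:3,3])@T[:3,:3]
    y=cv2.inRange(s["hsv"],(20,110,50),(35,255,255))>0
    m=y&(abs(Q[...,0])<.12)&(abs(Q[...,1])<.04)&(Q[...,2]>.04)&(Q[...,2]<.12)
    q=Q[m]; print(n,'block tool lo/hi',np.percentile(q,[1,50,99],0).round(4).tolist())
    # bail far part: not finger, tool x in -.075..-.02
    m=(Q[...,0]<-.013)&(Q[...,0]>-.085)&(abs(Q[...,1])<.008)&(Q[...,2]>-.02)&(Q[...,2]<.03)&(s["hsv"][...,2]>90)
    for a in np.arange(-.085,-.013,.008):
        q=Q[m&(Q[...,0]>a)&(Q[...,0]<a+.008)]
        if len(q)>3: print(round(a+.004,3),len(q),'top z',np.percentile(q[:,2],5).round(4),'y',np.median(q[:,1]).round(4))
s=snap("side");t=snap("top")
for v in(s,t):
    P=v["P"]; hk=P[(P[...,2]>.145)&(P[...,2]<.19)&(P[...,1]<.065)&(P[...,1]>-.02)&(P[...,0]>.53)&(P[...,0]<.6)]
    d=np.array([.115,-.993]);c=hk[:,:2]@d; print('along',np.percentile(c,[0,2,98,100]).round(4)); x=np.array([.993,.115]);print('lateral med',np.median(hk[:,:2]@x).round(4))
    tip=hk[hk[:,2]>.172]; print('tip',tip.mean(0).round(4),len(tip))
```

```text
side block tool lo/hi [[-0.0713, -0.018, 0.0614], [-0.008, -0.0071, 0.0664], [0.0192, 0.0175, 0.0841]]
wrist block tool lo/hi [[-0.0148, -0.0165, 0.065], [0.0077, 0.0052, 0.0669], [0.0185, 0.0182, 0.0843]]
-0.033 154 top z -0.0033 y -0.0003
-0.025 446 top z -0.0035 y -0.0007
-0.017 289 top z -0.0002 y -0.0003
top block tool lo/hi [[-0.0696, -0.0108, 0.0627], [-0.0385, 0.0063, 0.0691], [-0.0093, 0.0199, 0.0842]]
-0.073 5 top z 0.0046 y -0.0007
-0.065 9 top z 0.0001 y 0.0012
-0.057 9 top z 0.0003 y 0.0012
-0.049 9 top z 0.002 y 0.001
-0.041 9 top z 0.0028 y 0.0013
-0.033 9 top z -0.0014 y 0.0009
-0.025 7 top z -0.0037 y 0.0008
along [0.0009 0.0026 0.0523 0.0526]
lateral med 0.5637
tip [0.5664 0.0166 0.1777] 9
along [0.001  0.0014 0.0504 0.0512]
lateral med 0.5638
tip [0.5664 0.0172 0.1765] 7
```

View pics/s2.png

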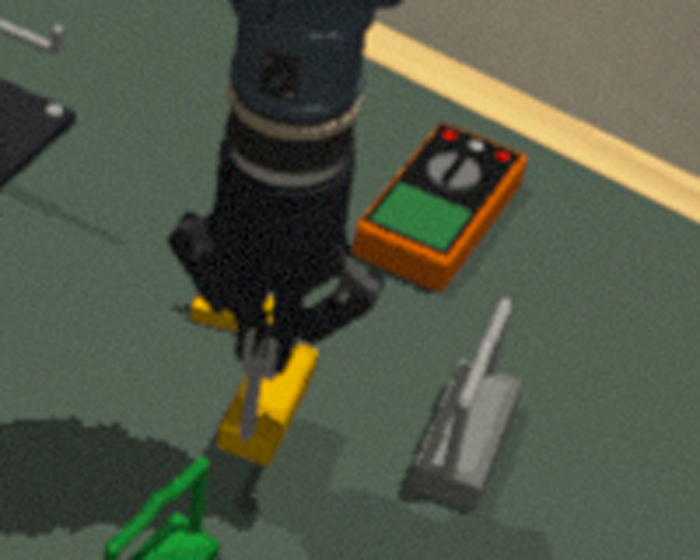

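Bail peak in the tool frame is (-0.0275, 0, 0.001), level. Hook origin is about (0.563,0.0385). The block must pass under the hook, so I stage on its -y side at a height where the tip enters the window.

```bash
cat >> h.py <<'E'
HK=np.array([.5628,.0385,.160]); A=6.6
Hx=np.array([np.cos(np.radians(A)),np.sin(np.radians(A)),0]); Hy=np.array([-Hx[1],Hx[0],0])
def tcp_for(py,pz,px=0): return HK*[1,1,0]+Hy*py+Hx*px-Hx*.0275+np.array([0,0,pz+.001])
E
python3 -c "
from h import *
print(tcp_for(-.1,.2)); delta(tcp_for(-.1,.2),down(180+A))"
```

```text
[ 0.54697596 -0.06399805  0.201     ]
shift [-0.2767  0.3014 -0.1277]
turn [-0.0017  0.0032  0.2362]
```

```bash
python3 -m handwheel '[[[1,0,0,-0.05,0,0,0],[1,-0.02,0.02,-0.1,0,0,0.03],[1,-0.06,0.07,-0.128,0,0,0.07],[1,-0.11,0.12,-0.128,0,0,0.11],[1,-0.16,0.18,-0.128,0,0,0.15],[1,-0.21,0.23,-0.128,0,0,0.19],[1,-0.25,0.275,-0.128,0,0,0.22],[1,-0.277,0.301,-0.128,0,0,0.236],[1,-0.277,0.301,-0.128,0,0,0.236],[1,-0.277,0.301,-0.128,0,0,0.236],[1,-0.277,0.301,-0.128,0,0,0.236]]]'
python3 - <<'E'
from h import *
T=tool(); s=snap("wrist"); save(s,"w3.png"); t=snap("side"); u=snap("top")
for n,v in(("w",s),("s",t),("t",u)):
    P=v["P"]; hk=P[(P[...,2]>.145)&(P[...,2]<.19)&(P[...,1]<.065)&(P[...,1]>.005)&(P[...,0]>.54)&(P[...,0]<.59)]
    if len(hk)>3:
        d=hk-HK; print(n,len(hk),'lat',np.median(d@Hx).round(4),'along y',np.percentile(d@Hy,[1,99]).round(4),'z',np.percentile(hk[:,2],[2,50,98]).round(4)); print(np.polyfit(d@Hy,d@Hx,1).round(4))
    D=P-HK; bx=D@Hx; by=D@Hy
    m=(abs(bx)<.06)&(abs(by+.1)<.03)&(P[...,2]>.186)&(P[...,2]<.21)&(v["hsv"][...,2]>100)&(v["hsv"][...,1]<60)
    q=np.c_[bx[m],by[m],P[...,2][m]]
    if len(q)>3: print('bail',len(q),np.percentile(q,[2,50,98],0).round(4).tolist())
delta(tcp_for(.002,.2),down(180+A))
E
```

```text
clock: 5.3
tcp_pos: [0.5468, -0.0648, 0.2009]
eef_rot: [0.001, -0.057, 0.998, -0.001]
contact_force: [-0.4, -0.5, -2.9]
width: 0.065
w 1873 lat -0.0001 along y [-0.0253  0.026 ] z [0.1587 0.1631 0.1802]
[-0.0017  0.0003]
bail 2200 [[-0.0445, -0.1093, 0.1893], [-0.0231, -0.1012, 0.1991], [0.0051, -0.0933, 0.2062]]
s 72 lat 0.0001 along y [-0.0253  0.0255] z [0.1589 0.1648 0.1808]
[-0.002   0.0004]
t 56 lat 0.0003 along y [-0.0242  0.0253] z [0.1566 0.1613 0.1784]
[0.0062 0.0005]
bail 11 [[0.0318, -0.1037, 0.1931], [0.0393, -0.0999, 0.1966], [0.0452, -0.0979, 0.2002]]
shift [-2.000e-04  2.061e-01 -0.000e+00]
turn [-0.0016  0.0031 -0.0016]
```

View pics/w3.png

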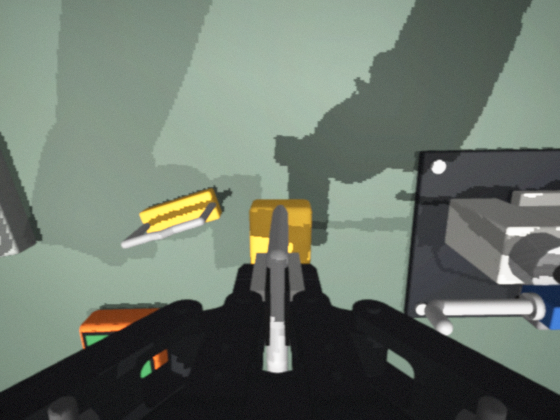

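The hook, at (430,310) in the wrist view, agrees with my estimate within 1 mm in three cameras. Insert along +y, then lower.

```bash
python3 -m handwheel '[[[1,0,0.05,0,0,0,0],[1,0,0.1,0,0,0,0],[1,0,0.15,0,0,0,0],[1,0,0.19,0,0,0,0],[1,0,0.206,0,0,0,0],[1,0,0.206,0,0,0,0],[1,0,0.206,0.02,0,0,0],[1,0,0.206,0.04,0,0,0],[1,0,0.206,0.055,0,0,0],[1,0,0.206,0.06,0,0,0],[1,0,0.206,0.06,0,0,0],[1,0,0.206,0.06,0,0,0]]]'
python3 - <<'E'
from h import *
s=snap("side"); save(s,"s3.png",(190,120,340,230),5)
delta(tcp_for(.002,.1685),down(180+A)); print(telemetry.get_obs()["contact_force"])
E
```

```text
clock: 6.65
tcp_pos: [0.5352, 0.0371, 0.171]
eef_rot: [0.001, -0.057, 0.998, -0.001]
contact_force: [-0.0, 0.5, -3.8]
width: 0.065
shift [0.0001 0.0003 0.0033]
turn [-0.0015  0.0034 -0.0018]
[-0.01669914  0.62933699 -2.5891979 ]
```

View pics/s3.png

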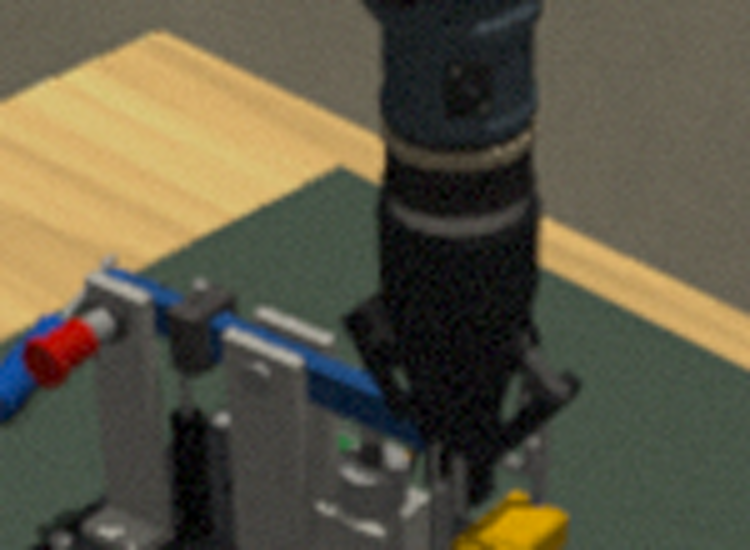

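The weight is at the hook with the block below beam level (510,520), and the load is still on the arm. Lower the last 2–3 mm.

```bash
python3 -m handwheel '[[[1,0,0,0.002,0,0,0],[1,0,0,0.004,0,0,0],[1,0,0,0.004,0,0,0],[1,0,0,0.004,0,0,0]]]'
```

```text
clock: 7.1
tcp_pos: [0.5356, 0.0373, 0.1695]
eef_rot: [0.002, -0.057, 0.998, -0.001]
contact_force: [1.1, -0.4, -3.4]
width: 0.065
```

```bash
python3 -m handwheel '[[[1,0,0,0.002,0,0,0],[1,0,0,0.004,0,0,0],[1,0,0,0.004,0,0,0],[1,0,0,0.004,0,0,0]]]'
```

```text
clock: 7.5
tcp_pos: [0.5357, 0.0372, 0.1677]
eef_rot: [0.002, -0.057, 0.998, -0.001]
contact_force: [0.7, 1.4, -2.0]
width: 0.067
```

```bash
python3 -m handwheel '[[[1,0,0,0.003,0,0,0],[1,0,0,0.005,0,0,0],[1,0,0,0.005,0,0,0],[1,0,0,0.005,0,0,0]]]'
```

```text
clock: 7.9
tcp_pos: [0.5361, 0.0371, 0.1662]
eef_rot: [0.003, -0.057, 0.998, -0.001]
contact_force: [-1.2, -1.0, 4.4]
width: 0.067
```

The hook now carries the weight. Open moderately and look before lifting.

```bash
python3 -m handwheel '[[[0.85,0,0,0,0,0,0],[0.7,0,0,0,0,0,0],[0.5,0,0,0,0,0,0],[0.3,0,0,0,0,0,0],[0.3,0,0,0,0,0,0],[0.3,0,0,0,0,0,0],[0.3,0,0,0,0,0,0],[0.3,0,0,0,0,0,0]]]'
python3 - <<'E'
from h import *
s=snap("wrist"); save(s,"w4.png")
E
```

```text
clock: 8.7
tcp_pos: [0.5361, 0.0371, 0.1662]
eef_rot: [0.003, -0.057, 0.998, -0.001]
contact_force: [0.0, 0.3, 0.4]
width: 0.355
```

View pics/w4.png

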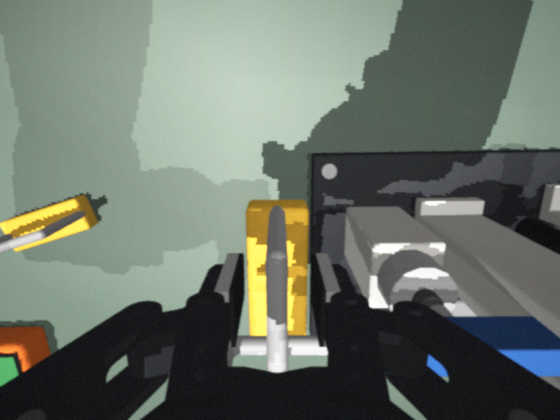

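The weight hangs on the hook at (278,345), with both fingers clear. Rise and go above the knob.

```bash
python3 -m handwheel '[[[0.3,0,0,-0.03,0,0,0],[0.3,0,0,-0.08,0,0,0],[0.3,0,0,-0.14,0,0,0],[0.3,0,0,-0.2,0,0,0],[0.3,0,0,-0.22,0,0,0],[0.3,0,0,-0.22,0,0,0],[0.3,0,0,-0.22,0,0,0]]]'; python3 -c "
from h import *
delta([.4777,.2682,.27],down(180+A))"
```

```text
clock: 9.45
tcp_pos: [0.5354, 0.0373, 0.2755]
eef_rot: [0.002, -0.057, 0.998, -0.001]
contact_force: [0.3, 0.1, -0.2]
width: 0.352
shift [0.0622 0.472  0.0099]
turn [-0.0021  0.0058 -0.002 ]
```

```bash
python3 -m handwheel '[[[0,0.01,0.08,0,0,0,0],[0,0.02,0.16,0,0,0,0],[0,0.03,0.24,0,0,0,0],[0,0.04,0.32,0,0,0,0],[0,0.05,0.4,0,0,0.003,0],[0,0.062,0.472,0.01,-0.002,0.006,-0.002],[0,0.062,0.472,0.01,-0.002,0.006,-0.002],[0,0.062,0.472,0.01,-0.002,0.006,-0.002],[0,0.062,0.472,0.01,-0.002,0.006,-0.002]]]'
python3 - <<'E'
from h import *
s=snap("wrist"); t=snap("side"); u=snap("top")
c=cv2.resize(s["pixels"][...,::-1],(400,300)); d=cv2.resize(t["pixels"][150:270,180:340][...,::-1],(400,300),interpolation=cv2.INTER_CUBIC)
cv2.imwrite("pics/k1.png",np.hstack([c,d]))
for n,v in(("w",s),("s",t),("t",u)):
    P=v["P"]; m=((cv2.inRange(v["hsv"],(0,130,50),(6,255,255))>0)|(cv2.inRange(v["hsv"],(174,130,50),(180,255,255))>0))&(P[...,2]>.13)&(P[...,2]<.2)
    q=P[m]-[.4777,.2682,.16]; 
    if len(q)>5: print(n,len(q),'ax',np.percentile(q@Hx,[1,50,99]).round(4),'lat',np.percentile(q@Hy,[1,50,99]).round(4),'z',np.percentile(q[:,2],[1,99]).round(4))
    b=(cv2.inRange(v["hsv"],(100,100,50),(125,255,255))>0)&(P[...,2]>.13)&(P[...,2]<.2); q=P[b]; x=-((q-HK)@Hy); g=np.polyfit(x,q[:,2],1); print('beam slope',g.round(4))
    D=P-HK; m=(abs(D@Hx)<.06)&(abs(D@Hy)<.04)&(P[...,2]>.06); y=m&(cv2.inRange(v["hsv"],(20,110,50),(35,255,255))>0)
    if y.sum()>5: print('block',np.median(P[y],0).round(3),np.percentile(P[y][:,2],[2,98]).round(3))
delta([.4777,.2682,.163],down(180+A))
E
```

```text
clock: 10.35
tcp_pos: [0.4776, 0.2673, 0.2687]
eef_rot: [-0.001, -0.057, 0.998, -0.001]
contact_force: [0.7, 0.5, 0.1]
width: 0.505
w 1862 ax [-0.0193 -0.0058  0.0135] lat [-0.0119  0.0013  0.0139] z [-0.0076  0.0146]
beam slope [-0.0182  0.167 ]
block [0.551 0.047 0.1  ] [0.082 0.102]
s 113 ax [-0.0204 -0.0114  0.0133] lat [-0.0141 -0.0054  0.0107] z [-0.0081  0.0173]
beam slope [-0.0148  0.1702]
block [0.559 0.031 0.101] [0.083 0.106]
t 41 ax [-0.0201 -0.0159 -0.0082] lat [-0.012  -0.0026  0.0125] z [-0.0087  0.0148]
beam slope [-0.0133  0.1665]
block [0.557 0.042 0.099] [0.093 0.158]
shift [0.0006 0.0025 0.2135]
turn [-0.0005 -0.0006 -0.0024]
```

View pics/k1.png

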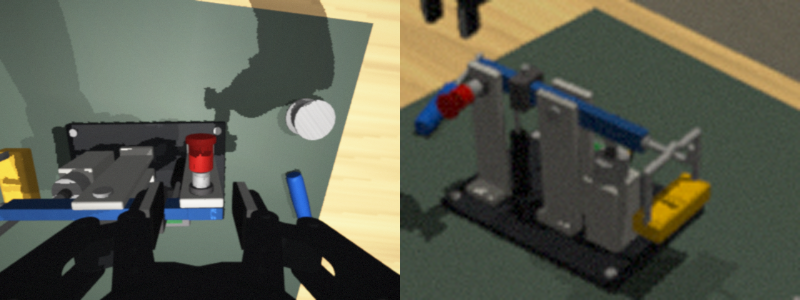

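Right half: the weight hangs free on the hook, block at (675,205), beam locked. Left half: the knob at (201,155) lies between the fingers, within 1 mm of the estimate. Descend and grip.

```bash
python3 -m handwheel '[[[0,0,0.002,0.06,0,0,0],[0,0,0.002,0.13,0,0,0],[0,0,0.002,0.19,0,0,0],[0,0,0.002,0.213,0,0,0],[0,0,0.002,0.213,0,0,0],[0.3,0,0.002,0.213,0,0,0],[1,0,0.002,0.213,0,0,0],[1,0,0.002,0.213,0,0,0],[1,0,0.002,0.213,0,0,0],[1,0,0.002,0.213,0,0,0],[1,0,0.002,0.213,0,0,0]]]' 90
```

```text
clock: 11.6
tcp_pos: [0.4788, 0.2699, 0.1656]
eef_rot: [0.001, -0.057, 0.998, 0.002]
contact_force: [-1.1, 4.2, 2.0]
width: 0.252
```

```bash
python3 -m handwheel '[[[1,0.006,0,0,0,0,0],[1,0.012,0,0,0,0,0],[1,0.018,0,0,0,0,0],[1,0.024,0,0,0,0,0],[1,0.03,0,0,0,0,0],[1,0.033,0,0,0,0,0],[1,0.033,0,0,0,0,0],[1,0.033,0,0,0,0,0]]]'; python3 -c "
from h import *
print((tool()[:3,3]-[.4788,.2699,.1656])@np.c_[Hx,Hy,[0,0,1]])"
```

```text
clock: 12.4
tcp_pos: [0.4666, 0.2684, 0.1658]
eef_rot: [0.006, -0.057, 0.998, 0.002]
contact_force: [10.2, 4.4, -8.6]
width: 0.253
[-0.01232767 -0.00010111  0.00023425]
```

```bash
python3 -m handwheel '[[[1,0.008,0,0,0,0,0],[1,0.012,0,0,0,0,0],[1,0.016,0,0,0,0,0],[1,0.016,0,0,0,0,0],[1,0.016,0,0,0,0,0],[1,0.016,0,0,0,0,0]]]'; python3 -c "
from h import *
print((tool()[:3,3]-[.4788,.2699,.1656])@np.c_[Hx,Hy,[0,0,1]])"
```

```text
clock: 13.0
tcp_pos: [0.463, 0.268, 0.1658]
eef_rot: [0.011, -0.057, 0.998, 0.002]
contact_force: [11.6, 4.5, -10.0]
width: 0.253
[-0.01586907 -0.00010683  0.00023511]
```

```bash
python3 -m handwheel '[[[1,0.01,0,0,0,0,0],[1,0.014,0,0,0,0,0],[1,0.014,0,0,0,0,0],[1,0.014,0,0,0,0,0],[1,0.014,0,0,0,0,0]]]'
python3 - <<'E'
from h import *
print((tool()[:3,3]-[.4788,.2699,.1656])@np.c_[Hx,Hy,[0,0,1]], telemetry.get_obs()["moment"])
for n in("side","top"):
    v=snap(n); P=v["P"]
    if n=="side": save(v,"e1.png",(180,150,340,270),5)
    m=((cv2.inRange(v["hsv"],(0,130,50),(6,255,255))>0))&(P[...,2]>.13)&(P[...,2]<.2); q=P[m]-[.4777,.2682,.16]
    if len(q)>5: print(n,len(q),'ax',np.percentile(q@Hx,[1,50,99]).round(4))
    b=(cv2.inRange(v["hsv"],(100,100,50),(125,255,255))>0)&(P[...,2]>.13)&(P[...,2]<.2); q=P[b]; x=-((q-HK)@Hy); print('beam slope',np.polyfit(x,q[:,2],1).round(4))
    D=P-HK; y=(abs(D@Hx)<.06)&(abs(D@Hy)<.04)&(P[...,2]>.05)&(cv2.inRange(v["hsv"],(20,110,50),(35,255,255))>0)
    if y.sum()>5: print('block',np.median(P[y],0).round(3),np.percentile(P[y][:,2],[2,98]).round(3))
E
```

```text
clock: 13.5
tcp_pos: [0.4626, 0.2679, 0.1658]
eef_rot: [0.017, -0.056, 0.998, 0.003]
contact_force: [16.4, 5.6, -12.1]
width: 0.248
[-0.01630744 -0.0001151   0.00024766] [ 0.91280722 -2.86078832  0.16458859]
side 60 ax [-0.0363 -0.0326  0.3536]
beam slope [-0.0954  0.1584]
block [0.558 0.032 0.09 ] [0.074 0.096]
beam slope [-0.0931  0.1549]
block [0.556 0.045 0.088] [0.081 0.149]
```

View pics/e1.png

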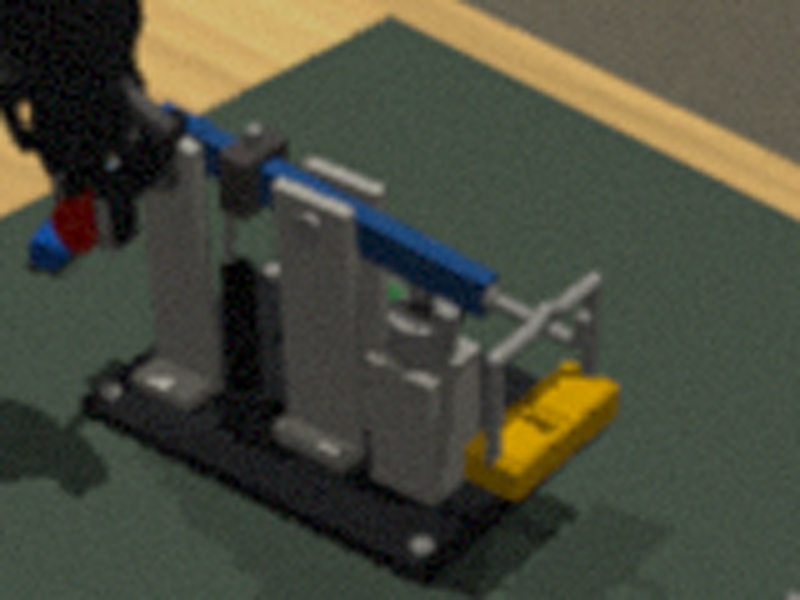

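The beam is down (slope about 0.094, weight hung, block about 12 mm lower). The knob flange moved 16 mm, and the rise in force to 16 N shows the stop. Last state check, then hand in.

Run:
```python
from h import *
from workcell import workorder
for i in range(4): v=snap("side")
o=telemetry.get_obs(); print(o["clock"],(tool()[:3,3]-[.4788,.2699,.1656])@np.c_[Hx,Hy,[0,0,1]],o["contact_force"],o["width"],abs(o["qvel"]).max())
P=v["P"]; b=(cv2.inRange(v["hsv"],(100,100,50),(125,255,255))>0)&(P[...,2]>.13)&(P[...,2]<.2); q=P[b]; s=np.polyfit(-((q-HK)@Hy),q[:,2],1)[0]; print(s)
D=P-HK; y=(abs(D@Hx)<.06)&(abs(D@Hy)<.04)&(P[...,2]>.05)&(cv2.inRange(v["hsv"],(20,110,50),(35,255,255))>0); print(np.median(P[y],0))
if s<-.08 and o["contact_force"][0]>11: print(workorder.finish_job())
```

```text
13.8 [-0.01630893 -0.00011615  0.00024359] [ 16.96219035   5.0169435  -12.66985194] 0.24820846267810298 0.002211497517729492
-0.09900478474552415
[0.55808209 0.03115596 0.09040574]
the job is handed in; nothing more can be done
None
```

The job is done and handed in at 13.8 s. With the beam still locked, I hung the larger yellow weight on the hook by its bail and let go of it. I then pulled the red plunger back to its stop and finished still gripping it.

**Last checks:**
- **Plunger:** the tool had moved 16.3 mm along the plunger axis and the flange showed 16 mm in the side view. The pull along x was about 17 N, above the 12 N spring, so it is against the stop, and the arm was steady.
- **Beam and weight:** the beam measured about 0.093–0.099 rad from the images, against a nominal 0.09, which I put down to image noise. The weight was hanging free on the hook, and its block sat about 11 mm lower than before the pull (expected about 13 mm).
- **Unexpected readings:** while pulling, the tool tilted by about 2° and a downward force of about 12 N built up on the wrist. This stayed well under the limits and I left it.
- **Bystanders:** I did not touch the grey weight, meter, reel or screwdriver. I did not re-measure their positions at the end.

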